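Serve sweets from the rocker-gate dispenser

ROBOT

A 7-joint arm with a two-finger parallel gripper is mounted at the origin on the work surface. World frame = base frame: x ahead of the robot, y to its left, z up, the work surface at z = 0. Lengths are in m, angles in rad, forces in N, time in s.
With the tool pointing down it reaches from about 0.4 to 0.875 m from the base axis. Payload 19.3 kg.
Tool frame: the origin (TCP) lies on the centre line of the jaws, within the pads' length; the fingertips stand bot.tip_extent ahead of it and the grasp point (between the pads) lies 3 mm ahead of it (bot.tip_extent is the distance from the TCP to the fingertips, in m); z points along the fingers, y is the direction in which the jaws open and shut (so a half turn about z gives the same grasp; the last joint's range is limited). The gripper opens to 85 mm and grips with 20 to 120 N. Pads are 22 mm wide; open, the fingers measure 114 mm over their backs; the gripper's body (76 mm by 85 mm) begins 54 mm behind the grasp point. The pads swing forward as they close: fully open they stand 13 mm farther back than shut.
Start: joints at [1.206, 0.521, -0.036, 1.599, 0.021, 1.021, -0.113], TCP at [0.182, -0.598, 0.253] pointing down, gripper open.
Joint ranges: [-2.91, 2.91], [-0.3, 2.13], [-1.5, 1.42], [0.17, 2.43], [-1.26, 4.41], [0.16, 1.93], [-2.52, 2.52]. Speed limits (rad/s): [1.89, 1.89, 2.39, 2.39, 3.01, 3.01, 3.01].

INTERFACE

Orientations are given as a unit quaternion [x, y, z, w].
In Python, from rig import bot, jaws, solve_ik, status, vision, ticket gives the robot as it stands. Calls block until the motion is done:
- bot.move_ptp(position, orientation): joint-space move of the TCP to a pose.
- bot.line_to(position, orientation=None, vel=0.15, contact_N=None): straight line of the TCP; orientation=None keeps the orientation; vel is the mean speed in m/s. With contact_N (N) it stops when the force on the tool has changed by that much, and returns True; else False.
- bot.move_j(angles): joint-space move.
- jaws.command_gripper(opening, newtons=None): finger opening in m; newtons is the grip in N (None keeps the last); returns when the fingers have stopped.
- bot.dwell(seconds).
- solve_ik(position, orientation): joint angles nearest the present ones, or None.
- status.observe(): the state.
- vision.snapshot(name): name is "scene" or "top"; returns the picture (400x640x3 uint8, red, green, blue); there is no depth.
- vision.camera_model(name): a dict with "K" (3x3 intrinsics, pixels), "dist_coeffs" ([k1, k2, p1, p2, k3] as OpenCV has them; the pictures are not rectified), "cam_to_world" (4x4, takes a point from camera to world coordinates). Camera axes: x right, y up, looking along -z (the intrinsics and any distortion apply to the point x, -y, -z); pixel columns grow to the right and rows downward; lengths in m; the calibration is good to about 2 mm. A picture is of the moment at which its call begins. camera_model takes no time and is no camera call.
A pose or a line that the arm cannot do raises bot.IKError and nothing moves.
- ticket.hand_in(): hands the job in, once; it reports no verdict.
The state is a dict: "t": time; "q": joint angles; "qd": joint speeds; "effort": joint torques, N m; "eef_pos": TCP position; "ee_rot": TCP orientation; "ft_force": force on the tool from outside, world axes, zero at the start; "ft_torque": the same for the moment, N m; "finger_gap": finger opening in m.
Only numpy, scipy, OpenCV 4.12 (cv2) and the standard library are available. Lean on these libraries where they do the work, as an engineer would, in place of code of your own. Each camera call takes 0.05 s, during which the arm holds its last target.

TASK

Serve the sweets: gently push the clay bowl that stands on its own along the tray until it meets the front upright of the wooden sweet dispenser, centred under its spout, then press the dispenser's key fully down and keep it down until all three sweets have rolled into the bowl, and let the key come back up so that the gate drops shut. Only push and press with the fingers: do not grip, lift or tip the bowl, do not touch the sweets, and leave the nested bowls, the lidded box, the bottle opener and the glass prism where they are.

Things in the scene. Friction and masses are not known exactly. Their poses are not given: they have to be found in the camera images.
- dispenser: wooden sweet dispenser, fixed. Origin: on the tray floor, on its centre line; x points backward (away from the spout), y across, z up. Base 190 x 100 x 14, from x = -75 to 115. A straight open chute (42 wide, clear walls) slopes down 0.175 rad to the spout's lip at x = -100, 68 high (underside 62). Front upright below it: 80 wide, face at x = -75. Highest fixed parts: pivot brackets, z = 136
- bowl_place (a point): point on the tray floor (8 mm above the work surface; the tray, 540 x 720, has a rim 24 high), 35 mm ahead of the spout's lip and 60 mm ahead of the front upright: the bowl's centre stands here when its rim touches the upright and it is centred under the spout. Axes as the dispenser's
- rocker (a joint): angle of the rocking lever over the chute (pivot at x = -20, z = 126 of the dispenser): 0 = at rest, key up, gate shut; 0.36 = key fully down on its stop, gate fully lifted. From about 0.26 on a sweet passes under the gate. A spring brings it back: the key takes about 2.5 N to start, 4.5 N fully down
- key (a point): centre of the top face of the key, a dark wooden pad 46 (along the dispenser's x) x 40 x 8 at the rocker's raised rear end; at rest at x = 60, z = 185 of the dispenser, face leaning 0.18 rad (rear edge higher). Pressed fully it goes 32 mm down and 16 mm backward (dispenser's +x) on an arc about the pivot, then leans 0.18 rad the other way. Axes at rest as the dispenser's
- gate (a point): middle of the lower edge of the steel gate plate (26 wide, 4 thick) at the front end of the rocker, inside the chute just behind the lip; shut, it stands 10 mm above the chute floor; fully lifted about 38 mm
- bowl: small terracotta-coloured clay bowl standing alone on the tray in front of the spout, 120 across the rim, 92 across the foot, 42 high, wall 5, inner floor 6 above the foot, about 0.25 kg, loose. Origin: centre of its underside; z up
- nested_bowls: bystander: two clay bowls nested in each other, 136 across, 63 high, loose (move as one). Origin: centre of the underside
- lidded_box: bystander: round blue ceramic box with its lid and a small knob, 90 across, 81 high, loose. Origin: centre of the underside
- opener: bystander: flat stainless steel bottle opener, 130 long (along its x; ring head at +x) x 42 x 6, loose. Origin: near the middle of the underside
- prism: bystander: glass prism, triangular section of 34 side, 55 long (its x), 29 high, lying loose on one face. Origin: centre of the underside
- sweet1: red round hard sweet, a ball 26 across, about 13 g, waiting in single file in the chute behind the gate (red first, then yellow, then green). Origin: the ball's centre
- sweet2: yellow round hard sweet, a ball 26 across, about 13 g, waiting in single file in the chute behind the gate (red first, then yellow, then green). Origin: the ball's centre
- sweet3: green round hard sweet, a ball 26 across, about 13 g, waiting in single file in the chute behind the gate (red first, then yellow, then green). Origin: the ball's centre

How it is judged:
On the way, in this order (a step that is already met when the one before it is completed fails the run):
1. the bowl stands in place under the spout, key still up (horizontal distance between bowl and bowl_place below 0.025 m and value of joint rocker below 0.06 rad), for 0.2 s.
2. with the key held fully down, all three sweets are in the bowl (horizontal distance between each of sweet1, sweet2, sweet3 and bowl below 0.05 m and z of each of sweet1, sweet2, sweet3 in the frame of bowl below 0.042 m and value of joint rocker above 0.3 rad), for 0.1 s.
At the end, for the whole second after the job is handed in: All three sweets lie inside the bowl, which stands upright and still within 25 mm of its place under the spout; the key is back up and the gate shut (rocker below 0.04 rad) (horizontal distance between each of sweet1, sweet2, sweet3 and bowl below 0.05 m and z of each of sweet1, sweet2, sweet3 in the frame of bowl below 0.042 m and horizontal distance between bowl and bowl_place below 0.025 m and value of joint rocker below 0.04 rad and angle between bowl's own z axis and vertical below 0.1 rad and linear speed of bowl below 0.02 m/s); the robot touches nothing.
It fails at once if the bowl is lifted or tipped (height (world z) of bowl above 0.023 m or angle between bowl's own z axis and vertical above 0.35 rad).
It fails at once if the bowl is squeezed or rammed (over 30 N from the fingers) (contact force between the fingers and bowl above 30 N).
It fails at once if a sweet is touched with the fingers or arm (contact force between any of the fingers, the arm and sweet1 above 0.3 N or contact force between any of the fingers, the arm and sweet2 above 0.3 N or contact force between any of the fingers, the arm and sweet3 above 0.3 N).
It fails at once if a bystander is disturbed (distance of any of nested_bowls, lidded_box, opener, prism from where it was at the start of the episode above 0.02 m).
It also fails if it takes over 54 s, if anything falls off the work surface, if the arm or the gripper's body presses on something with over 40 N, if the wrist force passes 120 N, or if a joint passes its speed limit or range.

## Working session

There is one attempt and no reset: what is moved stays moved. The work goes in short steps, each a Python script; the robot and the scene stay as the last script left them, time stands still between calls to the robot, and variables do not carry over. Pictures are saved under pics/ and viewed, and the job is handed in when it is done.

```bash
mkdir -p pics; ls; python3 - <<'E'
from rig import bot,jaws,status,vision
import cv2
print(status.observe(), bot.tip_extent)
for n in("scene","top"):
    im=vision.snapshot(n); cv2.imwrite(f"pics/{n}0.png",im[:,:,::-1]); 
    m=vision.camera_model(n); print(n,m)
E
```

```text
pics
{'t': 0.0, 'q': array([ 1.20582708,  0.52200517, -0.03629116,  1.59997741,  0.02120862,
        1.02108377, -0.11280456]), 'qd': array([-8.92698637e-04, -5.54703763e-05,  2.13631904e-04, -7.37376304e-04,
        1.95564671e-03, -2.87663706e-04, -6.63723461e-04]), 'effort': array([ 1.13448797e-03, -9.27100611e+01,  1.98091440e+00, -3.69932520e+01,
        1.79286813e-02,  8.21452006e-03, -4.76216144e-05]), 'eef_pos': array([ 0.18143514, -0.59777923,  0.25274259]), 'ee_rot': array([ 9.89161470e-01,  1.46830820e-01, -1.29920365e-04, -5.28625216e-04]), 'ft_force': array([ 0.34198596,  0.57048557, -0.31009781]), 'ft_torque': array([0.01600808, 0.03000617, 0.00467799]), 'finger_gap': 0.0854265585987557} 0.022
scene {'K': array([[416.62397075,   0.        , 323.30413822],
       [  0.        , 416.62397075, 198.07172053],
       [  0.        ,   0.        ,   1.        ]]), 'dist_coeffs': array([-0.05019558,  0.        ,  0.        ,  0.        ,  0.        ]), 'cam_to_world': array([[-0.68928981, -0.62002739,  0.37476073,  0.93025318],
       [ 0.72435467, -0.57996094,  0.37276752,  0.34620039],
       [-0.01377948,  0.52840453,  0.8488809 ,  0.82408194],
       [ 0.        ,  0.        ,  0.        ,  1.        ]])}
top {'K': array([[399.41619873,   0.        , 322.35108863],
       [  0.        , 399.41619873, 194.12904085],
       [  0.        ,   0.        ,   1.        ]]), 'dist_coeffs': array([-0.01417937,  0.        ,  0.        ,  0.        ,  0.        ]), 'cam_to_world': array([[-0.01193299,  0.98740575, -0.15775772,  0.50134361],
       [-0.99987783, -0.01019   ,  0.01185274,  0.04623113],
       [ 0.01009591,  0.15787988,  0.98740671,  0.80609268],
       [ 0.        ,  0.        ,  0.        ,  1.        ]])}
```

View pics/scene0.png

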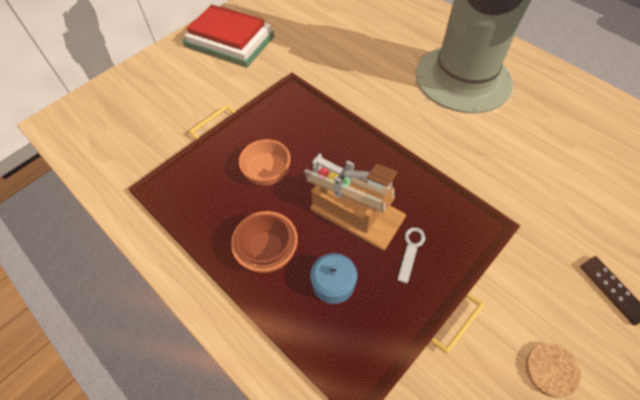

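View pics/top0.png

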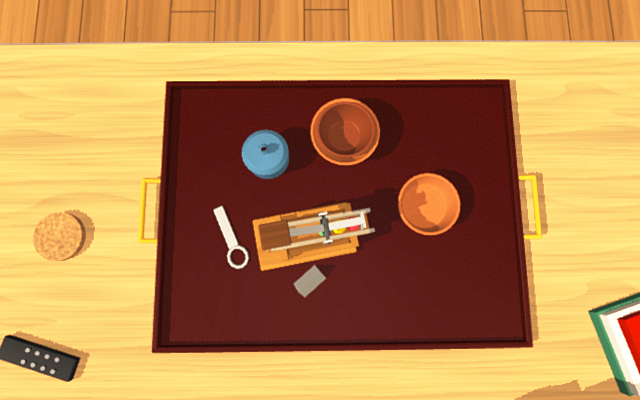

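The top view shows the single bowl at (430,204), the nested bowls at (345,131) and the box at (265,154). The dispenser spans (255–370, 205–270) with its spout to the right and its key at about (275,234). The prism is at (310,281) and the opener at (230,240). I'll enlarge the dispenser.

```bash
cat > h.py <<'E'
import numpy as np, cv2
from rig import vision
def ray(n,uv):
    m=vision.camera_model(n); T=m["cam_to_world"]
    p=cv2.undistortPoints(np.array(uv,float).reshape(-1,1,2),m["K"],m["dist_coeffs"]).reshape(-1,2)
    d=np.c_[p[:,0],-p[:,1],-np.ones(len(p))]@T[:3,:3].T
    return T[:3,3],d
def onplane(n,uv,z):
    o,d=ray(n,uv); return o+d*((z-o[2])/d[:,2])[:,None]
def tri(uv1,uv2):
    o1,d1=ray("top",[uv1]);o2,d2=ray("scene",[uv2]);d1=d1[0];d2=d2[0]
    s=np.linalg.lstsq(np.c_[d1,-d2],o2-o1,rcond=None)[0]
    a=o1+s[0]*d1;b=o2+s[1]*d2
    return (a+b)/2,np.linalg.norm(a-b)
def proj(n,P):
    m=vision.camera_model(n);T=m["cam_to_world"]
    c=(np.atleast_2d(P)-T[:3,3])@T[:3,:3]
    c=c*[1,-1,-1]
    return cv2.projectPoints(c,np.zeros(3),np.zeros(3),m["K"],m["dist_coeffs"])[0].reshape(-1,2)
E
python3 - <<'E'
import cv2
a=cv2.imread('pics/top0.png')[185:295,210:390]; cv2.imwrite('pics/topc.png',cv2.resize(a,None,fx=4.4,fy=4.4,interpolation=cv2.INTER_CUBIC))
a=cv2.imread('pics/scene0.png')[130:260,270:430]; cv2.imwrite('pics/scenec.png',cv2.resize(a,None,fx=4.5,fy=4.5,interpolation=cv2.INTER_CUBIC))
E
```

```text
(no output)
```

View pics/topc.png

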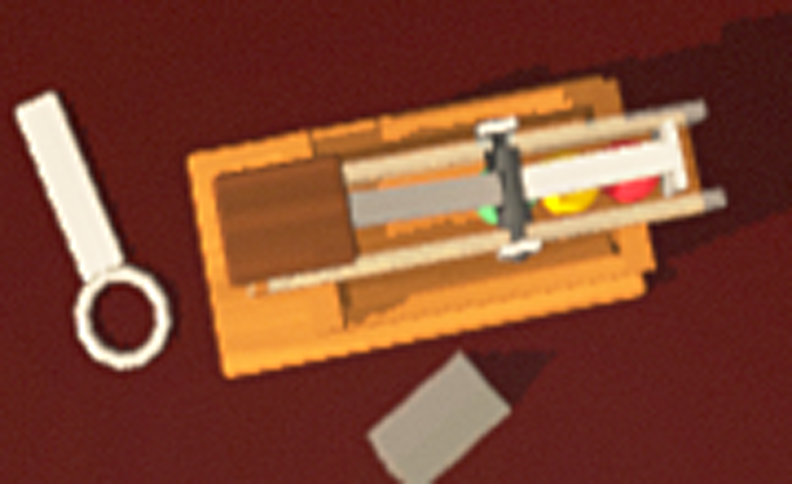

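View pics/scenec.png

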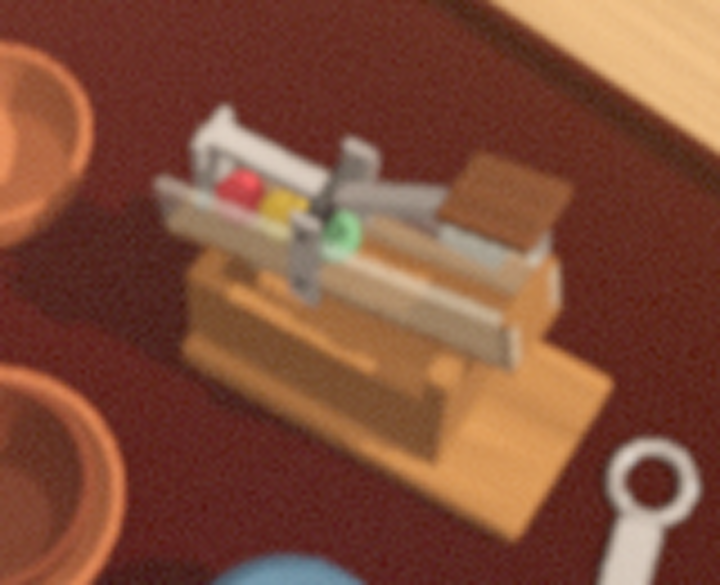

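```bash
python3 - <<'E'
from h import *
np.set_printoptions(precision=4,suppress=True)
t=lambda p:np.array(p)/4.4+[210,185]-0.4
s=lambda p:np.array(p)/4.5+[270,130]-0.4
c=onplane("top",[t(p) for p in[(188,157),(228,378),(645,297)]],.022); print("base top-cam",c[:,:2])
cs=onplane("scene",[s(p) for p in[(515,540),(612,382),(183,352)]],.022); print("base scene: rear-left, rear-right, front-left",cs[:,:2])
for name,c in(("top",c),):
    rl,rr,fr=c
    y=rl-rr; ax=rr-fr
    print(np.linalg.norm(y),np.linalg.norm(ax),np.arctan2(ax[1],ax[0]),np.arctan2(-y[0],y[1]) )
rl,rr,fl=cs
y=rl-rr; ax=rl-fl
print(np.linalg.norm(y),np.linalg.norm(ax),np.arctan2(ax[1],ax[0]),np.arctan2(y[1],y[0]))
# key centre
kt=np.mean([t(p) for p in[(215,178),(340,157),(357,260),(232,285)]],0)
ks=np.mean([s(p) for p in[(480,152),(573,187),(527,250),(438,207)]],0)
print("key",tri(kt,ks), onplane("top",[kt],.193))
# bowl rim
for n in("top","scene"):
    im=cv2.imread(f'pics/{n}0.png'); h=cv2.cvtColor(im,cv2.COLOR_BGR2HSV)
    m=cv2.inRange(h,(3,110,120),(18,255,255))
    cs_,_=cv2.findContours(m,cv2.RETR_EXTERNAL,cv2.CHAIN_APPROX_NONE)
    for c in cs_:
        if cv2.contourArea(c)<600: continue
        x,y_,w,hh=cv2.boundingRect(c)
        if w>110: continue
        hull=cv2.convexHull(c)
        # rim plane points: fit circle
        P=onplane(n,c.reshape(-1,2),.05)[:,:2]
        A=np.c_[2*P,np.ones(len(P))];sol=np.linalg.lstsq(A,(P**2).sum(1),rcond=None)[0]
        ctr,r=cv2.minEnclosingCircle(P.astype(np.float32))
        print(n,(x,y_,w,hh),"fit",sol[:2],np.sqrt(sol[2]+sol[:2]@sol[:2]),"enc",ctr,r)
E
```

```text
base top-cam [[ 0.576   0.175 ]
 [ 0.4787  0.1561]
 [ 0.5117 -0.0277]]
base scene: rear-left, rear-right, front-left [[ 0.5814  0.1754]
 [ 0.4828  0.1564]
 [ 0.6147 -0.0096]]
0.099107577358409 0.18665995162226032 1.7485822514447062 -1.3781814305238835
0.10037240467094342 0.18801227247701732 1.7490158443738641 0.19104728130963675
key (array([0.5381, 0.1119, 0.1916]), np.float64(0.0021080320588756835)) [[0.5374 0.1126 0.193 ]]
top (0, 330, 90, 51) fit [0.2918 0.5593] 0.08236865830767325 enc (0.34192657470703125, 0.5432891845703125) 0.08277837187051773
top (33, 210, 62, 51) fit [0.5499 0.526 ] 0.05204635273012739 enc (0.5511398911476135, 0.5259674787521362) 0.05855798348784447
top (252, 202, 107, 69) fit [0.5403 0.0704] 0.0630969400474098 enc (0.5438424348831177, 0.07068829983472824) 0.10431709885597229
top (398, 173, 63, 63) fit [ 0.602  -0.1665] 0.059833741600395195 enc (0.6018036007881165, -0.1662498414516449) 0.06107420474290848
top (310, 98, 70, 68) fit [ 0.748  -0.0082] 0.06836893930822573 enc (0.7481590509414673, -0.008538403548300266) 0.06957051903009415
scene (0, 265, 88, 135) fit [ 1.1539 -0.1808] 0.12116116095915964 enc (1.1660621166229248, -0.19074101746082306) 0.18073315918445587
scene (231, 210, 67, 63) fit [ 0.7456 -0.0128] 0.06999720205858691 enc (0.7452775835990906, -0.01250305026769638) 0.07231702655553818
scene (311, 181, 96, 70) fit [0.5651 0.0796] 0.07841265698578774 enc (0.5654648542404175, 0.07005062699317932) 0.1155908852815628
scene (238, 138, 53, 48) fit [ 0.6065 -0.1658] 0.06451115266815872 enc (0.6091766357421875, -0.16550950706005096) 0.0701480358839035
scene (0, 128, 81, 75) fit [ 0.9816 -0.545 ] 0.08715920821395941 enc (0.9607775211334229, -0.5539290904998779) 0.1462818831205368
```

```bash
cat >> h.py <<'E'
yaw=1.755; u=np.array([np.cos(yaw),np.sin(yaw)]); O=np.array([0.5497,0.0535]); place=O-0.135*u; B=np.array([0.604,-0.1663])
def quat(a): return [np.cos(a/2),np.sin(a/2),0,0]
E
python3 - <<'E'
from h import *
from rig import bot,jaws,status,solve_ik
d=place-B; L=np.linalg.norm(d); d/=L; a=np.arctan2(d[1],d[0]); print(place,L,a)
P=B-0.08*d
for k in(a,a-np.pi):
    for p in (P,place-.063*d): print(k,solve_ik([*p,.047],quat(k)))
E
```

```text
[ 0.5744271  -0.07921613] 0.09196823977314449 1.8981681271829032
1.8981681271829032 [ 0.49649392  0.86666925 -0.34929993  1.56815927  0.38202642  0.77497093
  0.31277872]
1.8981681271829032 [ 4.66911070e-01  8.18618046e-01 -4.98961464e-01  1.74823307e+00
  5.58380304e-01  7.20153768e-01 -1.16688437e-03]
-1.24342452640689 [ 0.11976853  0.86963834  0.25768819  1.59171134 -0.2999948   0.71940747
 -2.29743756]
-1.24342452640689 [-0.0172659   0.79073087  0.22257603  1.77607352 -0.27925739  0.60563643
 -2.44210864]
```

```bash
python3 - <<'E'
from h import *
from rig import bot,jaws,status,vision
d=place-B; L=np.linalg.norm(d); d/=L; a=np.arctan2(d[1],d[0]); P=B-0.08*d
jaws.command_gripper(0.06,20)
bot.move_ptp([*P,.16],quat(a)); print(status.observe()["t"])
bot.line_to([*P,.047],vel=.08)
s=status.observe(); print(s["t"],s["eef_pos"],s["finger_gap"],s["ft_force"])
cv2.imwrite('pics/top1.png',vision.snapshot("top")[:,:,::-1])
cv2.imwrite('pics/scene1.png',vision.snapshot("scene")[:,:,::-1])
E
```

```text
2.5583
4.1167 [ 0.62998123 -0.2421627   0.04752079] 0.05969540826382688 [-0.22528751 -0.12112432  0.25469116]
```

View pics/top1.png

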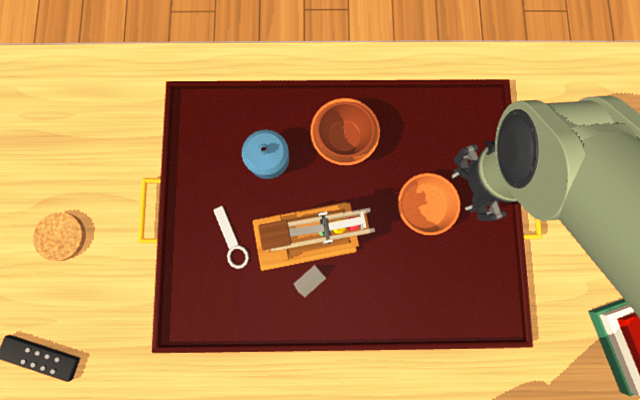

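View pics/scene1.png

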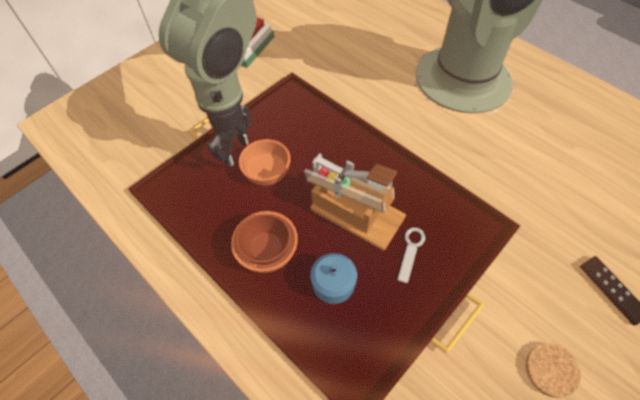

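The fingertips stand clear behind the bowl at about (480,180), centred on the push line. Pushing now, slowing for the last part.

```bash
python3 - <<'E'
from h import *
from rig import bot,jaws,status,vision
d=place-B; d/=np.linalg.norm(d)
print(bot.line_to([*(place-.075*d),.047],vel=.04,contact_N=10))
s=status.observe(); print(s["t"],s["eef_pos"],s["ft_force"])
print(bot.line_to([*(place-.060*d),.047],vel=.012,contact_N=4))
s=status.observe(); print(s["t"],s["eef_pos"],s["ft_force"], np.linalg.norm(place-s["eef_pos"][:2]))
im=vision.snapshot("top");cv2.imwrite('pics/top2.png',im[:,:,::-1])
im=vision.snapshot("scene");cv2.imwrite('pics/scene2.png',cv2.resize(im[90:250,190:430,::-1],None,fx=3.3,fy=3.3))
h=cv2.cvtColor(cv2.imread('pics/top2.png'),cv2.COLOR_BGR2HSV)
E
```

```text
False
6.7917 [ 0.59854033 -0.15033254  0.04698021] [ 1.01241294 -1.81491013 -0.28019188]
True
7.7667 [ 0.5944073  -0.13871266  0.04684121] [ 1.22654675 -2.1093536   0.80914589] 0.06276181521062035
```

View pics/top2.png

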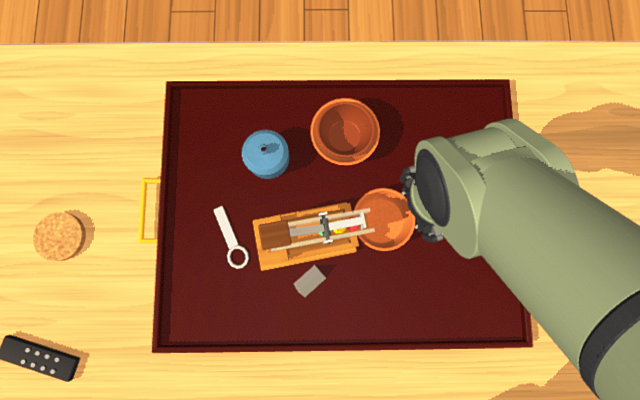

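View pics/scene2.png

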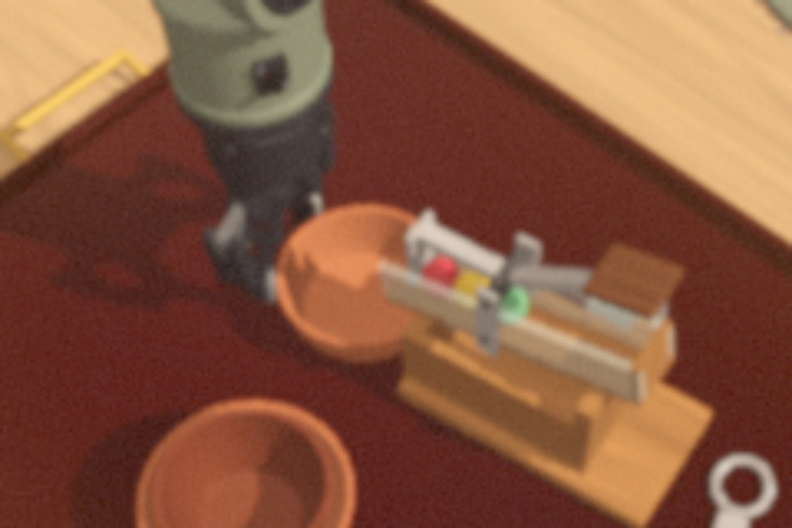

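The contact stop came at 62.8 mm from tool to place, where I predicted 63. The bowl touches the upright under the spout, centred at about (385,219) in the top view. Now I back off, verify the bowl and move over the key.

```bash
python3 - <<'E'
from h import *
from rig import bot,jaws,status,vision,solve_ik
d=place-B; d/=np.linalg.norm(d); a=np.arctan2(d[1],d[0])
bot.line_to([*(place-.095*d),.047],vel=.06)
bot.line_to([*(place-.11*d),.29],vel=.15)
jaws.command_gripper(0.0,20)
k=O+.060*u
for aa in(yaw,yaw-np.pi): print(solve_ik([*k,.24],quat(aa)))
bot.move_ptp([*k,.255],quat(yaw))
s=status.observe(); print(s["t"],s["eef_pos"],s["finger_gap"],s["ft_force"])
for n in("top","scene"):
    im=cv2.cvtColor(vision.snapshot(n),cv2.COLOR_RGB2BGR);cv2.imwrite(f'pics/{n}3.png',im if n=="top" else cv2.resize(im[50:260,190:460],None,fx=2.8,fy=2.8))
    cv2.imwrite(f'pics/{n}3full.png',im)
E
```

```text
[ 0.0941323   0.46479945 -0.55447454  1.79253007  0.29091372  0.9663013
 -0.39580498]
[ 0.48573537  0.69603068 -1.21042548  1.77440349  0.70452713  1.18468191
  2.3873793 ]
12.1083 [0.53934096 0.11128523 0.25506526] 0.00014762969945019053 [ 1.37065239  0.32050185 -0.84419867]
```

View pics/top3.png

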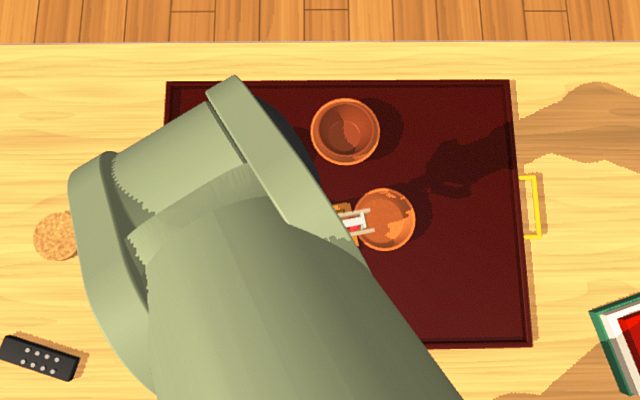

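View pics/scene3.png

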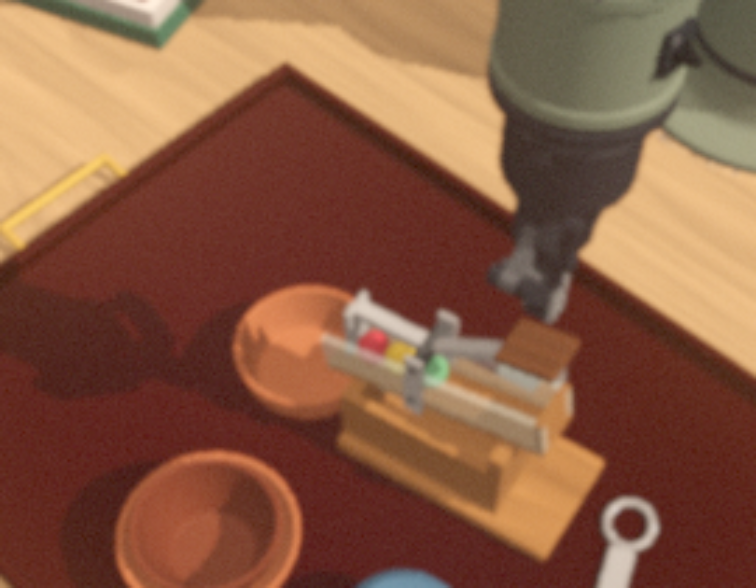

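```bash
python3 - <<'E'
from h import *
im=cv2.imread('pics/top3full.png'); h=cv2.cvtColor(im,cv2.COLOR_BGR2HSV)
m=cv2.inRange(h,(3,110,120),(18,255,255)); m[:,:372]=0; m[:180]=0;m[260:]=0; m[:,420:]=0
c=max(cv2.findContours(m,cv2.RETR_EXTERNAL,cv2.CHAIN_APPROX_NONE)[0],key=len).reshape(-1,2)
c=c[c[:,0]>374]
# outer arc only
c=np.array([p for p in c if np.hypot(*(p-[385,219]))>27])
P=onplane("top",c,.05)[:,:2]
s=np.linalg.lstsq(np.c_[2*P,np.ones(len(P))],(P**2).sum(1),rcond=None)[0]
ctr=s[:2];print(ctr,np.sqrt(s[2]+ctr@ctr),len(P)); e=ctr-place
print("err disp x,y",e@u,e@[-u[1],u[0]])
k=O+.06*u
print(proj("scene",[[*k,.233],[*k,.193]]))
E
```

```text
[ 0.57342928 -0.07885735] 0.05957788505424108 107
err disp x,y 0.0005354737646489578 0.0009152322957437078
[[384.7970608  160.75764672]
 [382.4006004  173.82169042]]
```

The bowl is within 1 mm of its place and the fingertip is where I expected it over the key. Now I press along the key's arc.

```bash
cat >> h.py <<'E'
def keypt(th,extra=0.0):
    r=np.hypot(80,59);b=np.arctan2(59,80)-th
    x=(-20+r*np.cos(b))/1000;z=(126+8+r*np.sin(b))/1000
    return [*(O+x*u),z+.022-extra]
E
python3 - <<'E'
from h import *
from rig import bot,status,vision
def st(l):
    s=status.observe(); print(l,round(s["t"],2),s["eef_pos"].round(4),s["ft_force"].round(2))
k=keypt(0)
bot.line_to([*k[:2],.224],vel=.06); st("near")
r=bot.line_to([*k[:2],.205],vel=.02,contact_N=1.5); st(("touch",r))
for th in(.1,.2,.28,.34):
    r=bot.line_to(keypt(th),vel=.05,contact_N=10); st((th,r))
r=bot.line_to(keypt(.36,.008),vel=.02,contact_N=5); st(("end",r))
for n in("top","scene"):
    im=cv2.cvtColor(vision.snapshot(n),cv2.COLOR_RGB2BGR);cv2.imwrite(f'pics/{n}4.png',cv2.resize(im[110:260,220:430],None,fx=3.6,fy=3.6))
E
```

```text
near 12.88 [0.5388 0.1126 0.224 ] [-0.28 -0.51  0.07]
('touch', True) 13.4 [0.5387 0.1126 0.2159] [ 0.76 -0.28  2.73]
(0.1, False) 13.77 [0.5375 0.1181 0.2064] [-0.39 -0.03  0.25]
(0.2, False) 14.12 [0.5367 0.1225 0.1976] [-0.06 -0.11 -0.27]
(0.28, False) 14.43 [0.5363 0.1255 0.1906] [-1.04  0.5   3.9 ]
(0.34, False) 14.69 [0.5361 0.1275 0.1852] [0.24 0.56 5.02]
('end', True) 14.93 [0.5362 0.1278 0.1843] [-2.75 -1.13 10.75]
```

View pics/scene4.png

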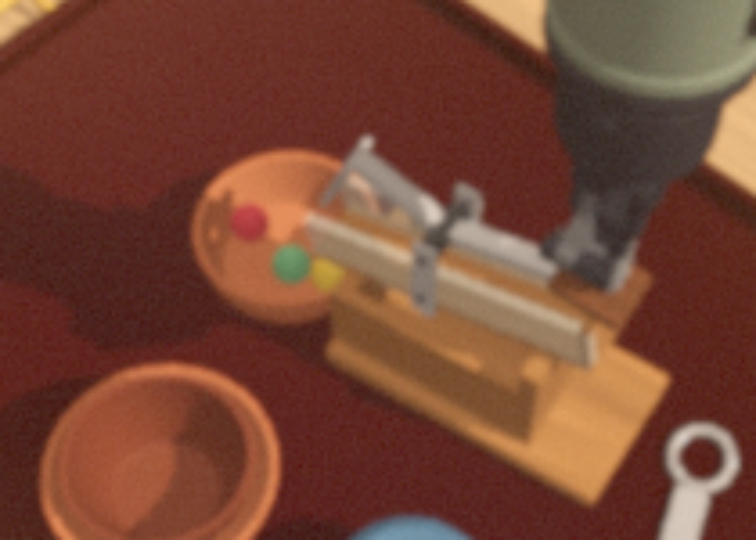

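View pics/top4.png

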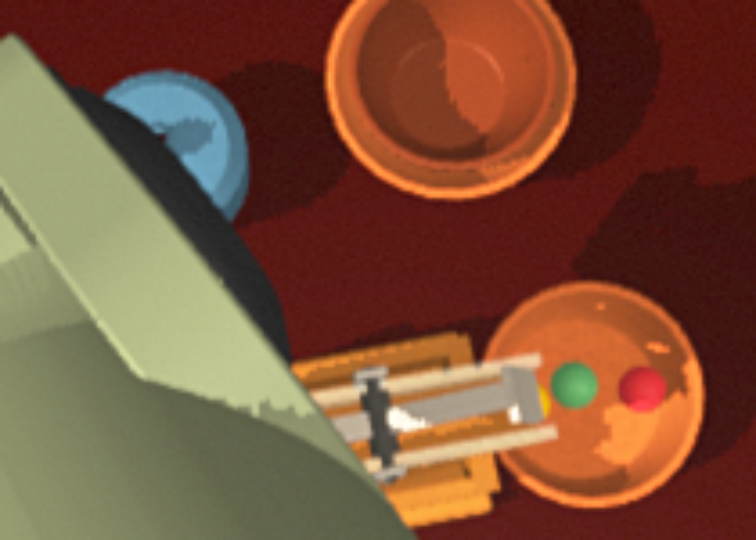

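All three sweets are in the bowl: red, green, and yellow partly under the lip. The gate is lifted and the key is on its stop at about 10 N. I'll hold while they settle, then check again before releasing.

```bash
python3 - <<'E'
from h import *
from rig import bot,status,vision
def st(l):
    s=status.observe(); print(l,round(s["t"],2),s["eef_pos"].round(4),s["ft_force"].round(2))
bot.dwell(2.0); st("held")
im=cv2.cvtColor(vision.snapshot("scene"),cv2.COLOR_RGB2BGR);cv2.imwrite('pics/scene5.png',cv2.resize(im[110:260,220:430],None,fx=3.6,fy=3.6))
E
```

```text
held 17.03 [0.5361 0.1277 0.1844] [-2.19 -0.86 11.42]
```

View pics/scene5.png

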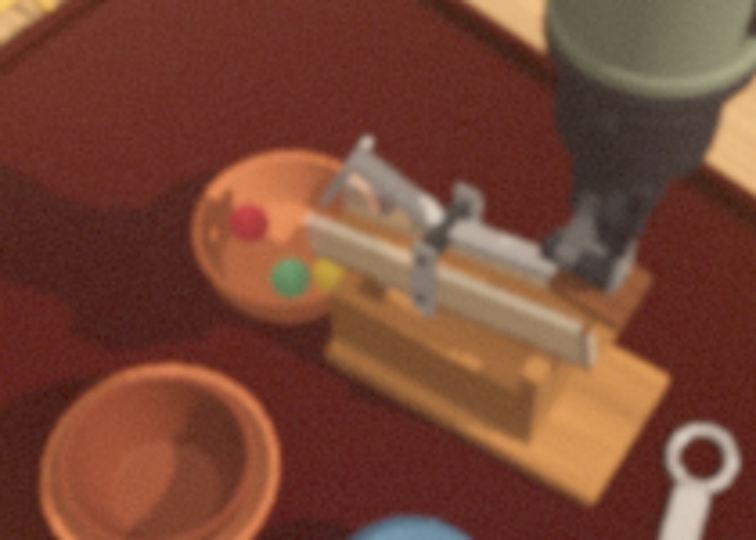

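The key is still on its stop at 11.4 N and the sweets lie in the bowl, with red at (248,222), green at (290,277) and yellow at (326,272). I'm releasing along the arc and retreating.

```bash
python3 - <<'E'
from h import *
from rig import bot,status,vision
def st(l):
    s=status.observe(); print(l,round(s["t"],2),s["eef_pos"].round(4),s["ft_force"].round(2))
for th in(.28,.2,.1,0): bot.line_to(keypt(th),vel=.05)
st("up")
k=keypt(0)
bot.line_to([*k[:2],.29],vel=.1)
s=status.observe()
bot.move_ptp([.45,.33,.30],s["ee_rot"])
bot.dwell(1.0); st("clear")
for n in("top","scene"):
    im=cv2.cvtColor(vision.snapshot(n),cv2.COLOR_RGB2BGR);cv2.imwrite(f'pics/{n}6full.png',im)
    cv2.imwrite(f'pics/{n}6.png',cv2.resize(im[90:300,200:440],None,fx=2.8,fy=2.8))
E
```

```text
up 18.38 [0.5388 0.1123 0.2152] [0.56 1.35 1.62]
clear 21.22 [0.45 0.33 0.3 ] [ 0.22 -0.26 -0.16]
```

View pics/scene6.png

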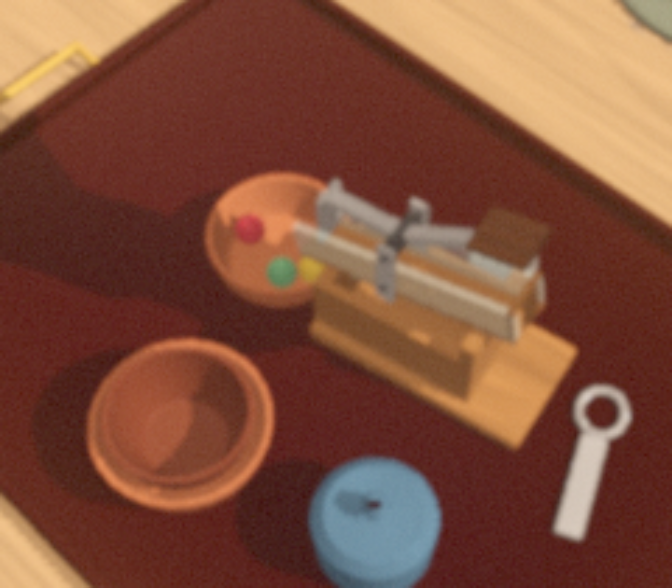

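View pics/top6.png

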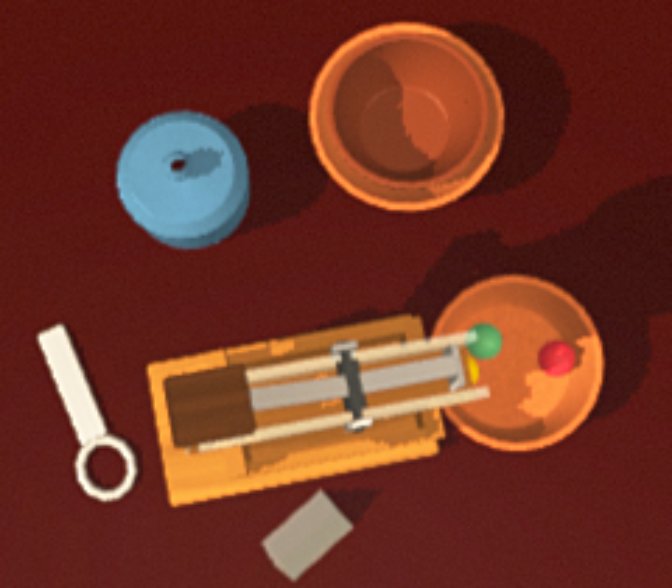

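The key is up, the gate is shut and all three sweets are in the bowl. The bowl is unmoved, centred at about (385,219) in the full top image, and the bystanders are where they started. Handing in.

```bash
python3 -c "
from rig import ticket
ticket.hand_in()"
```

```text
the job is handed in; nothing more can be done
```

The sweets are served and the job is handed in, at about 21 s of the 54 s allowed. No check failed or disagreed, though `hand_in()` gives no verdict, so I can't confirm the pass.

- **Bowl:** I pushed it with two fingertips until it met the front upright. Contact stopped it at about 2–4 N, and I measured it within about 1 mm of its place.
- **Key:** I pressed it along its arc down to its stop and held it for over 2 s at about 11 N. All three sweets rolled into the bowl. I then let the key rise and moved the arm clear.
- **Last pictures:**
  - Red, green and yellow lie in the bowl; yellow is partly hidden by the lip.
  - The bowl is unmoved by eye; I did not re-measure it after the sweets fell.
  - The key is up and the gate is shut.
  - The nested bowls, lidded box, opener and prism look unmoved. I judged these by eye only.
- **Contact:** the arm showed no contact force after retreating.

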